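# Put the setting block away and hold the jar clamp open at its index

### The arm

A 7-joint arm with a two-finger parallel gripper is mounted at the origin on a cart in front of the work surface, level with it; the furniture and walls round the work are solid. World frame = base frame: x ahead of the robot, y to its left, z up, the work surface at z = 0. Lengths are in mm, angles in rad, forces in N, time in s.
With the tool pointing down it reaches from about 400 to 900 mm from the base axis. Payload 5.5 kg.
Tool frame: the origin (TCP) lies between the finger pads; the fingertips stand 14 mm ahead of it and the grasp point (between the pads) lies 5 mm behind it; z points along the fingers, y is the line along which they close (so a half turn about z gives the same grasp; the last joint's range is limited). The gripper opens to 85 mm and grips with 20 to 120 N. Pads are 22 mm wide; open, the fingers measure 114 mm over their backs; the gripper's body (76 mm by 85 mm) begins 54 mm behind the grasp point. The pads swing forward as they close: fully open they stand 13 mm farther back than shut.
Start: joints at [1.503, 0.501, -0.427, 1.55, 0.221, 1.138, -0.21], TCP at [211.152, -614.747, 245.31] pointing down, gripper open.
Joint ranges: [-2.88, 2.88], [-0.31, 2.03], [-1.54, 1.56], [0.2, 2.42], [-1.41, 4.55], [0.19, 2.02], [-2.57, 2.57]. Speed limits (rad/s): [2.57, 2.57, 3.14, 3.14, 3.14, 3.14, 3.14].

### API

Orientations are given as a unit quaternion [w, x, y, z].
In Python, from rig import * gives the robot as it stands.
- The arm moves only by the tool servo_tool, never from a script. Its argument "steps" is a list of rows, each a list of 5 numbers: the opening, from 0 (shut) to 1 (fully open), then the shift along the world's x, y, z in mm, then the turn about the world's z in rad. In form: [[jaw, dx, dy, dz, yaw], ...]. A call has 1 to 10 rows; each row shifts and turns the commanded pose from where the row before left it; what a row does not reach is not made up. A row lasts 1/10 s, in which the tool goes at most 50 mm and 8.59 degrees, less where a joint would pass 70% of its speed; a pose out of reach is approached as far as the arm can. A call is refused whole if a number of a shift passes 50 or a number of a turn 0.15, either way. A call with a gripper value outside its range is refused whole. The fingers move at their own pace and stop on an object; "force" is the grip in N (left out, the last holds). Time passes only in rows, so rows that do not move let the fingers close. It gives the time, the measured TCP pose, the force, the opening and the grip force at its end, in the units of the state.
- observe(): the state, without advancing time (a new reading comes with each control period).
- get_image(name): name is "scene" or "top" or "wrist"; returns (picture, depth): 420x560x3 uint8, blue, green, red; 420x560 float32, mm along the optical axis (not along the pixel's ray), 0 where there is no reading.
- calibration(name): a dict with "camera_matrix" (3x3 intrinsics, pixels), "position" and "rotation" of the camera in the world. Camera axes: x right, y up, looking along -z (the intrinsics and any distortion apply to the point x, -y, -z); pixel columns grow to the right and rows downward; lengths in mm; the calibration is good to about 2 mm. A picture is of the moment at which its call begins: read the wrist's pose just before it. calibration takes no time and is no camera call; for the wrist camera it gives the pose at the moment of the call.
- close_job(): hands the job in; it is judged then, once.
The state is a dict: "time": time; "joint_positions": joint angles; "qvel": joint speeds; "tau": joint torques, N m; "ee_pos": TCP position; "orientation": TCP orientation; "ft_force": force on the tool from outside, world axes, zero at the start; "wrist_torque": the same for the moment, N m; "opening": finger opening in mm; "grasp_force": force on a finger pad.
Only numpy, scipy, OpenCV 4.12 (cv2) and the standard library are available. Lean on these libraries where they do the work, as an engineer would, in place of code of your own. Each camera call takes 0.05 s, during which the arm holds its last target. There are 200 camera calls.

### The job

The bench clamp has just been set: lift the setting block out from between its jaws, put it back upright and fully down in its own slot of the block stand (the slot made for its thickness), and let go of it. Then take the handle of the clamp's sprung jaw, pull the jaw open until its pointer is level with the index rider on the scale, and finish while still holding it there by the handle, ready for a jar; if you let go it springs shut. Leave the jar, the marker pen and the thin block in the stand where they are.

Things in the scene. Friction and masses are not known exactly. Their poses are not given: they have to be found in the camera images.
- clamp: Low bench clamp bolted to the worktop (turned by up to 0.3 rad), aluminium jaws on a grey base plate 96 (own x) x 230 (own y) x 12 mm. Origin: on the worktop below the line of the slide; own x points away from the robot across the plate, own y along the slide. The fixed jaw's face is at y = +83 mm, jaw tops are 46 mm above the worktop. The sprung jaw pulls open towards the clamp's -y; at rest its face is at y = +52.5 mm. A white scale strip runs along the front (-x) edge.
- jaw (a joint): Slide of the sprung jaw: 0 m = at rest (sprung shut), grows as the jaw is pulled along the clamp's -y, stop at 0.085 m. A spring pulls it back with about 4 N at 0 plus 1 N for each further 10 mm.
- handle (a point): Black upright grip on the sprung jaw's carriage, 36 (own x) x 22 (own y, along the slide) x 40 mm high, rounded edges, on a short stem. This point: centre of the grip's underside, 54 mm above the worktop (top 94 mm); axes parallel to the clamp's. At rest it is at y = +5 mm of the clamp; the carriage top beneath it is 35 mm above the worktop.
- pointer (a point): Tip of the small black pointer fin (3 mm thick, 18 mm high) on the front side of the sprung jaw's carriage, over the scale strip, 15 mm above the worktop; moves with the jaw. At rest it is at y = -5 mm of the clamp.
- rider: Index rider: fixed steel saddle at the clamp's front edge, 14 x 14 mm, with a 3 mm thick black fin reaching over the scale towards the slide. Origin in the fin's mid-plane, 12.5 mm above the worktop; axes parallel to the clamp's. It stands 25 to 55 mm from the resting pointer along the clamp's -y. Level: pointer and rider at the same y of the clamp; they do not touch.
- block_middle: The setting block to put away: plain steel block 40 (own x) x 20 (own y) x 70 mm high, 0.25 kg (may vary by a quarter). Origin: centre of its underside. It stands loose on the clamp's base plate (12 mm above the worktop) between the jaws, about 68 mm along the clamp's +y; its top is 82 mm above the worktop.
- stand: Base plate of the block stand, fixed to the worktop, 74 (own x) x 172 (own y) x 6 mm; origin on the worktop at its centre. It carries three grey slot cells in a row along its own y, 54 mm apart, in any order; each cell is 58 x 50 mm, its top 42 mm above the worktop, with a white label on its front (-x) showing a black bar as wide as the block's thickness.
- slot_middle (a point): Centre of the floor of the slot that belongs to the 20 mm block: 12 mm above the worktop, slot opening 44 (own x) x 24 (own y) mm, 30 mm deep, small chamfer at the mouth. A block seated there has its underside on this point and its top 82 mm above the worktop.
- slot_small (a point): Centre of the floor of the thin block's slot, 44 x 16 mm opening, otherwise the same. Occupied by the thin block.
- slot_large (a point): Centre of the floor of the slot of a 30 mm block that is not here, 44 x 34 mm opening, otherwise the same. To be left empty.
- block_small: Thin steel block 40 (own x) x 12 (own y) x 70 mm, seated in its slot; origin at the centre of its underside. Leave it.
- jar: Closed glass jar with white lid, 50 mm across, 66 mm high, standing behind the clamp; origin at the centre of its underside. Leave it.
- pen: Marker pen, 12 x 133 x 13 mm, lying at the front of the worktop; origin at the centre of its underside. Leave it.
There are look-alikes about, which are no part of the job. Of the things that look like the clamp, the larger one is meant.

How it is judged:
By the outcome, as a careful person would: the job done as asked, in the order asked, and still so for the second after the job is handed in, while the arm keeps its last pose, push and grip.
It also fails if it takes over 58 s, if anything falls off the work surface, if the arm or the gripper's body presses on something with over 40 N, if the wrist force passes 120 N, or if a joint passes its speed limit or range.

## Working session

There is one attempt and no reset: what is moved stays moved. The work goes in short steps, Python scripts to look and compute and a tool call to move; the robot and the scene stay as the last step left them, time stands still between calls to the robot, and variables do not carry over. Pictures are saved under pics/ and viewed, at most 10 in all, crops included, and the job is handed in when it is done.

Besides the shell and the picture viewer there is one more tool, called after "Emit:" as a command line: name --pt "numbers of a row" for each row, then --argument value for the rest. servo_tool: Moves the arm, as the interface text tells. Its arguments: {"type":"object","properties":{"steps":{"type":"array","items":{"type":"array","items":{"type":"number"}}},"force":{"type":"number"}},"required":["steps"]}

```bash
mkdir -p pics; cat > h.py <<'E'
from rig import *
import numpy as np, cv2
def grab(name,save=None):
    c=calibration(name); im,d=get_image(name)
    if save: cv2.imwrite('pics/'+save,im)
    np.savez(''+name+'.npz',im=im,d=d,K=c['camera_matrix'],p=c['position'],R=c['rotation'])
    return im,d,c
def cloud(d,c):
    K=np.array(c['camera_matrix']);R=np.array(c['rotation']);p=np.array(c['position'])
    v,u=np.mgrid[:d.shape[0],:d.shape[1]]
    P=np.stack([(u-K[0,2])/K[0,0]*d,-(v-K[1,2])/K[1,1]*d,-d],-1)
    return P@R.T+p
def proj(X,c):
    K=np.array(c['camera_matrix']);q=(np.asarray(X)-np.array(c['position']))@np.array(c['rotation'])
    return np.stack([K[0,0]*q[...,0]/-q[...,2]+K[0,2],K[1,1]*-q[...,1]/-q[...,2]+K[1,2]],-1)
E
python3 - <<'E'
from h import *
for n in('scene','top'):
    im,d,c=grab(n,n+'0.png'); print(n,c)
print(observe())
E
```

```text
scene {'camera_matrix': array([[399.71989824,   0.        , 274.24447615],
       [  0.        , 399.71989824, 213.3183237 ],
       [  0.        ,   0.        ,   1.        ]]), 'position': array([-50.7309415 , 292.05065735, 726.42697843]), 'rotation': array([-0.40433224, -0.19153138,  0.36794717,  0.8151356 ])}
top {'camera_matrix': array([[527.90419948,   0.        , 271.91188318],
       [  0.        , 527.90419948, 210.76799674],
       [  0.        ,   0.        ,   1.        ]]), 'position': array([ 461.77160839, -145.7289379 , 1439.2324326 ]), 'rotation': array([-0.69693785, -0.0208183 ,  0.02565099,  0.71637019])}
{'time': 0.1, 'joint_positions': array([ 1.50321996,  0.50176818, -0.42678442,  1.55132871,  0.22082353,
        1.13834541, -0.21031013]), 'qvel': array([-2.23337912e-03, -1.70023581e-03,  6.45355595e-04, -1.59777915e-03,
       -9.18028080e-04,  1.75886754e-03,  4.75428579e-05]), 'tau': array([-1.00474083e-02, -5.70815921e+01, -5.83819807e+00, -2.81748211e+01,
        1.05320700e-02,  5.70722783e-03, -3.70837040e-05]), 'ee_pos': array([ 210.84722734, -614.21122322,  244.35916838]), 'orientation': array([-8.86358877e-04,  9.86352106e-01,  1.64647254e-01, -1.34959257e-04]), 'ft_force': array([ 1.24784025, -0.78073668, -0.0208723 ]), 'wrist_torque': array([-0.03062764, -0.00195857, -0.00364878]), 'grasp_force': 0.0, 'opening': 85.43252834546863}
```

```bash
python3 - <<'E'
s=open('h.py').read()
s=s.replace("    c=calibration(name); im","    c=cal(name); im").replace("def grab","from scipy.spatial.transform import Rotation as Ro\ndef cal(n):\n    c=dict(calibration(n)); c['rotation']=Ro.from_quat(c['rotation'],scalar_first=True).as_matrix(); return c\ndef load(n):\n    z=np.load(''+n+'.npz'); return z['im'],z['d'],dict(camera_matrix=z['K'],position=z['p'],rotation=z['R'])\ndef grab",1)
open('h.py','w').write(s)
E
python3 - <<'E'
from h import *
for n in('scene','top'):
    im,d,c=grab(n)
    P=cloud(d,c); print(n,np.round(P[::60,::80].reshape(-1,3)[d[::60,::80].ravel()>0]).astype(int).tolist())
E
```

```text
scene [[1128, 191, 506], [1169, 12, 472], [1351, -279, 396], [1084, -423, 422], [695, -682, 451], [484, -699, 485], [1050, 247, 405], [1360, 22, 266], [1016, -111, 332], [1089, -411, 243], [990, -680, 209], [1892, -2374, -436], [1267, -2374, -259], [1377, 305, 140], [1043, 131, 221], [1062, -91, 140], [953, -311, 113], [950, -660, -1], [1722, -2294, -857], [1139, -2388, -647], [1023, 363, 139], [1008, 192, 70], [871, 13, 68], [810, -209, 3], [667, -408, -4], [513, -594, 1], [347, -736, 33], [934, 423, 31], [752, 265, 79], [721, 96, 1], [594, -68, 1], [460, -221, 13], [343, -391, 2], [539, -1543, -852], [633, 436, 117], [652, 320, 3], [535, 179, 12], [436, 35, 0], [330, -106, -2], [356, -511, -360], [19, 8, 421], [550, 474, 59], [471, 359, 47], [412, 238, -1], [332, 106, -31], [356, -158, -356], [44, 66, 341], [-11, 38, 390]]
top [[1098, 515, 141], [1045, 279, 240], [1066, 103, 189], [1086, -90, 136], [1056, -287, 189], [1050, -482, 192], [1054, -686, 171], [960, 536, 99], [989, 363, 3], [984, 142, 2], [943, -84, 100], [929, -496, 111], [900, -674, 178], [818, 567, 36], [820, 363, 5], [804, 135, 49], [810, -76, -2], [805, -297, -4], [782, -500, 69], [759, -680, 146], [661, 584, 0], [646, 341, 70], [650, 148, -3], [643, -72, -1], [637, -291, 5], [632, -512, -3], [611, -680, 125], [497, 586, -5], [490, 351, 44], [485, 150, -1], [479, -68, 0], [473, -285, 11], [467, -487, 67], [461, -676, 115], [335, 584, -4], [247, 686, -896], [237, 337, -895], [227, -13, -903], [215, -366, -920], [208, -713, -888], [203, -1047, -844], [-5, 1043, -915], [-14, 692, -909], [-24, 343, -910], [110, -47, -224], [67, -310, -394], [60, -583, -390], [211, -580, 323]]
```

View pics/top0.png

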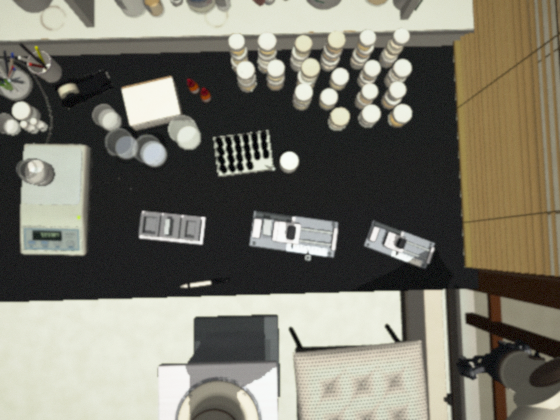

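View pics/scene0.png

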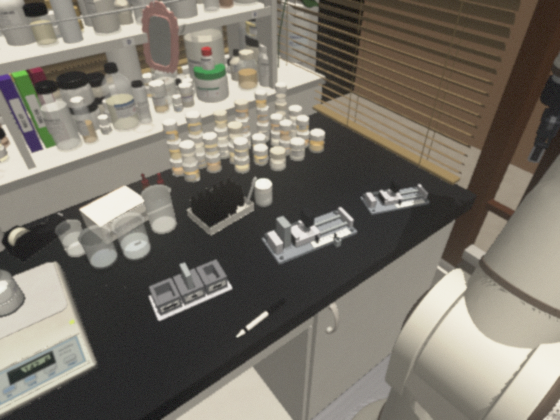

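```bash
python3 - <<'E'
from h import *
im,d,c=load('top'); P=cloud(d,c)
for n,(u,v) in dict(clampL=(252,230),clampR=(337,238),clampTL=(253,213),blk=(271,231),handle=(291,232),stL=(140,227),stC=(172,227),stR=(204,228),jar=(289,161),rider=(308,257)).items(): print(n,P[v,u].round())
a=cv2.resize(im[195:275,120:350],None,fx=3.4,fy=3.4,interpolation=cv2.INTER_CUBIC)
s,_,_=load('scene')
b=cv2.resize(s[190:325,140:370],None,fx=2.3,fy=2.3,interpolation=cv2.INTER_CUBIC)
o=np.zeros((a.shape[0]+b.shape[0],max(a.shape[1],b.shape[1]),3),np.uint8);o[:a.shape[0],:a.shape[1]]=a;o[a.shape[0]:,:b.shape[1]]=b
print(o.shape);cv2.imwrite('pics/c1.png',o)
E
```

```text
clampL [ 504. -102.   36.]
clampR [ 477. -332.   -1.]
clampTL [ 551. -105.    6.]
blk [ 501. -153.    8.]
handle [ 495. -204.   88.]
stL [520. 192.  45.]
stC [518. 108.  48.]
stR [515.  30.  -6.]
jar [ 682. -205.   61.]
rider [ 429. -249.   29.]
(582, 782, 3)
```

View pics/c1.png

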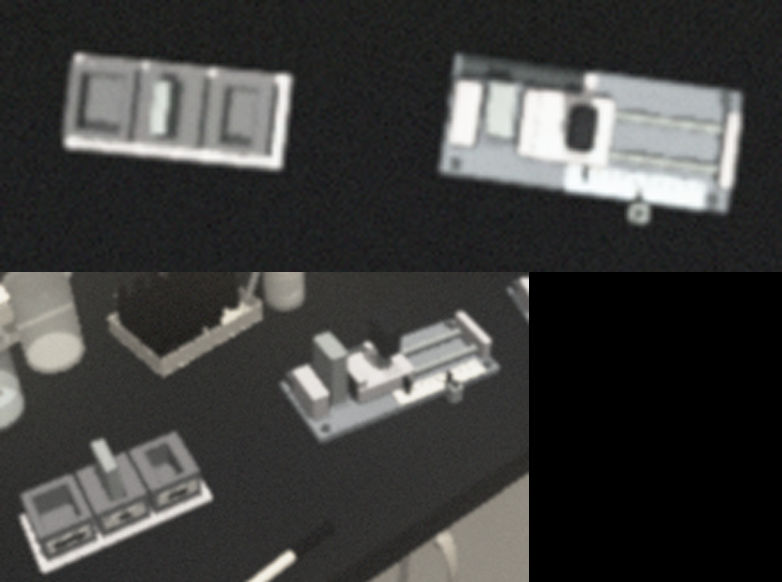

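Emit:
servo_tool --pt "1 27 41 8 -0.045" --pt "1 27 41 8 -0.045" --pt "1 27 41 8 -0.045" --pt "1 27 41 8 -0.045" --pt "1 27 41 8 -0.045" --pt "1 27 41 8 -0.045" --pt "1 27 41 8 -0.045" --pt "1 27 41 8 -0.045" --pt "1 27 41 8 -0.045" --pt "1 27 41 8 -0.045"

```text
time: 1.2
ee_pos: [481.8, -203.0, 325.8]
orientation: [0.0, 0.998, -0.061, 0.0]
ft_force: [0.7, -1.0, -0.1]
opening: 85.5
grasp_force: 0.0
```

Emit:
servo_tool --pt "0.4 0 0 0 0" --pt "0.4 0 0 0 0" --pt "0.4 0 0 0 0"

```text
time: 1.5
ee_pos: [480.4, -205.8, 324.9]
orientation: [0.0, 0.998, -0.06, -0.001]
ft_force: [-0.3, 0.0, -0.4]
opening: 43.6
grasp_force: 0.0
```

```bash
python3 - <<'E'
from h import *
im,d,c=grab('wrist','w1.png'); print(c,observe())
E
```

```text
{'camera_matrix': array([[359.07510811,   0.        , 287.15502586],
       [  0.        , 359.07510811, 207.95702603],
       [  0.        ,   0.        ,   1.        ]]), 'position': array([ 553.2607144 , -215.41153911,  452.72196058]), 'rotation': array([[-1.19807150e-01,  9.50914471e-01,  2.85320723e-01],
       [-9.92797161e-01, -1.14691703e-01, -3.46354055e-02],
       [-2.11388852e-04, -2.87415172e-01,  9.57806073e-01]])} {'time': 1.55, 'joint_positions': array([ 0.89594337,  0.21621696, -0.62694489,  1.76509076,  0.13581499,
        1.20462547, -1.46111283]), 'qvel': array([ 0.0112031 ,  0.00192341,  0.00126352,  0.00016056, -0.0032933 ,
       -0.00204758, -0.00265708]), 'tau': array([-8.04762505e-01, -3.80783308e+01, -4.30080816e+00, -2.94849318e+01,
       -5.21126145e-02, -9.66448803e-03,  6.25182322e-03]), 'ee_pos': array([ 480.14973417, -206.262717  ,  324.79311863]), 'orientation': array([ 1.60890118e-04,  9.98156839e-01, -6.06841809e-02, -5.73081241e-04]), 'ft_force': array([-0.16870235,  0.15901247, -0.75929171]), 'wrist_torque': array([-0.04552595, -0.01304559, -0.01127903]), 'grasp_force': 0.0, 'opening': 36.01112983732996}
```

View pics/w1.png

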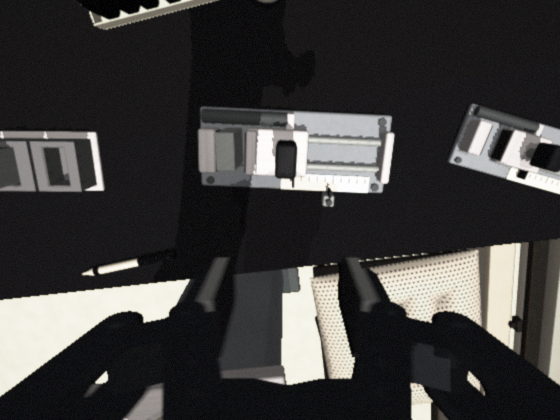

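```bash
python3 - <<'E'
from h import *
def rect(Q,n):
    r=cv2.minAreaRect(Q[:,:2].astype(np.float32)); print('  ',n,len(Q),'med',np.median(Q,0).round(1),'rect',np.round(r,2) if 0 else [np.round(x,2) for x in r])
for n in('wrist','top','scene'):
    im,d,c=load(n);P=cloud(d,c)
    print(n); ok=(d>0)&(P[...,0]>380)&(P[...,0]<600)
    for nm,y0,y1 in(('clamp',-350,-80),('stand',0,220)):
        m=(ok&(P[...,1]>y0)&(P[...,1]<y1))
        for z0,z1 in((9,16),(30,38),(38,45),(43,50),(72,86),(86,98)):
            mm=(m&(P[...,2]>z0)&(P[...,2]<z1)).astype(np.uint8)
            k,l,s,_=cv2.connectedComponentsWithStats(mm)
            for i in range(1,k):
                if s[i,4]>25: rect(P[l==i],f'{nm} z{z0}-{z1}')
E
python3 - <<'E'
import sys; sys.path.insert(0,'.')
from h import *
im,d,c=load('wrist')
a=cv2.resize(im[98:212,195:400],None,fx=3.8,fy=3.8,interpolation=cv2.INTER_CUBIC)
b=cv2.resize(im[125:197,0:110],None,fx=2,fy=2)
a=cv2.convertScaleAbs(a,alpha=1.4,beta=20)
o=np.zeros((a.shape[0]+150,a.shape[1],3),np.uint8);o[:a.shape[0]]=a;o[a.shape[0]:a.shape[0]+b.shape[0],:b.shape[1]]=b
print(o.shape);cv2.imwrite('pics/c2.png',o)
E
```

```text
wrist
   clamp z9-16 124 med [ 551.7 -152.    10.3] rect [array([ 551.82, -153.06]), array([84.75,  5.7 ]), np.float64(83.91)]
   clamp z9-16 2192 med [ 518.7 -276.9   11.1] rect [array([ 519.55, -265.23]), array([142.11,  28.73]), np.float64(80.51)]
   clamp z9-16 3215 med [ 458.6 -215.4   11.5] rect [array([ 487.4 , -215.35]), array([229.15,  83.33]), np.float64(80.27)]
   clamp z9-16 1412 med [ 482.7 -275.7   11.1] rect [array([ 482.54, -275.85]), array([87.86, 24.56]), np.float64(80.58)]
   clamp z30-38 1609 med [ 503.3 -193.1   34.1] rect [array([ 497.25, -197.83]), array([69.21, 54.01]), np.float64(82.16)]
   clamp z30-38 447 med [ 476.9 -322.1   36.4] rect [array([ 476.31, -323.22]), array([10.64, 58.99]), np.float64(80.32)]
   clamp z30-38 27 med [ 459.2 -211.    32.2] rect [array([ 458.61, -210.95]), array([ 2.41, 11.42]), np.float64(83.32)]
   clamp z38-45 361 med [ 515.2 -120.6   44.4] rect [array([ 510.18, -118.22]), array([20.99, 50.  ]), np.float64(79.05)]
   clamp z38-45 272 med [ 502.7 -166.8   44.1] rect [array([ 501.9 , -166.98]), array([12.89, 50.15]), np.float64(8
[... 6703 characters left out ...]
8-45 290 med [524.5 168.2  42.5] rect [array([525.53, 167.05]), array([50.11, 60.9 ]), np.float64(82.52)]
   stand z43-50 32 med [527.9  93.   43.8] rect [array([526.82,  93.93]), array([12.34, 31.68]), np.float64(70.42)]
   stand z43-50 28 med [514.8  78.8  43.7] rect [array([513.96,  77.75]), array([11.02, 29.39]), np.float64(62.28)]
   stand z43-50 54 med [528.2 130.9  43.7] rect [array([527.49, 129.59]), array([15.33, 43.92]), np.float64(83.07)]
   stand z43-50 36 med [531.8 188.5  43.6] rect [array([530.63, 188.13]), array([ 6.85, 49.21]), np.float64(82.82)]
   stand z72-86 107 med [514.1 114.8  82.3] rect [array([517.94, 113.89]), array([12.46, 40.6 ]), np.float64(82.52)]
(583, 779, 3)
```

View pics/c2.png

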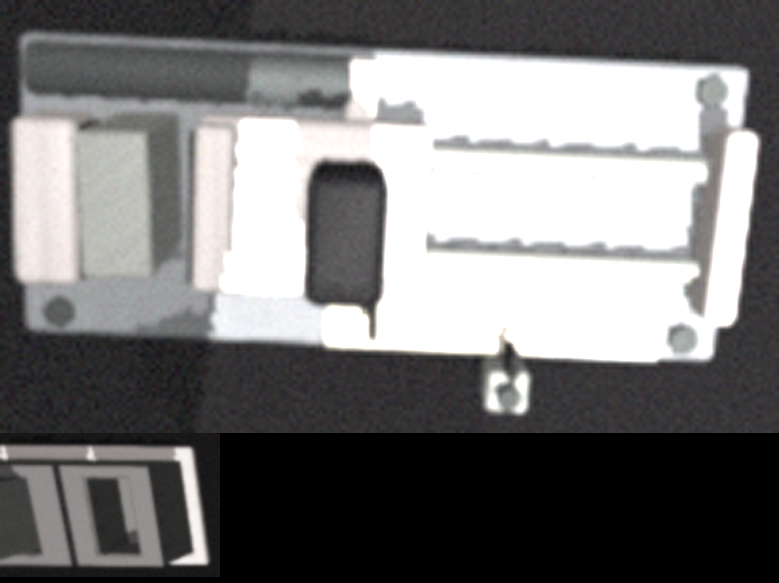

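Emit:
servo_tool --pt "0.45 8 15 -38 0" --pt "0.45 8 15 -38 0" --pt "0.45 8 15 -38 0" --pt "0.45 7 15 -38 0" --pt "0.45 0 0 0 0" --pt "0.45 0 0 0 0"

```text
time: 2.15
ee_pos: [511.3, -145.9, 172.9]
orientation: [-0.0, 0.998, -0.06, -0.001]
ft_force: [-0.7, 0.0, 0.2]
opening: 38.4
grasp_force: 0.0
```

```bash
cat > m.py <<'E'
from h import *
import sys
def rect(Q,n):
    r=cv2.minAreaRect(Q[:,:2].astype(np.float32)); print('  ',n,len(Q),'med',np.median(Q,0).round(1),[np.round(x,2).tolist() for x in r])
o=observe(); print(o['time'],o['ee_pos'].round(1),o['orientation'].round(4),round(o['opening'],1),o['ft_force'].round(1))
im,d,c=grab('wrist',sys.argv[1]);P=cloud(d,c)
ok=(d>0)&(P[...,0]>380)&(P[...,0]<600)
for nm,y0,y1 in(('clamp',-350,-80),('stand',0,220)):
    m=(ok&(P[...,1]>y0)&(P[...,1]<y1))
    for z0,z1 in((6,16),(24,32),(30,38),(38,48),(72,86),(86,98)):
        mm=(m&(P[...,2]>z0)&(P[...,2]<z1)).astype(np.uint8)
        k,l,s,_=cv2.connectedComponentsWithStats(mm)
        for i in range(1,k):
            if s[i,4]>150: rect(P[l==i],f'{nm} z{z0}-{z1}')
E
python3 m.py w2.png
```

```text
2.15 [ 511.3 -145.9  172.9] [-2.000e-04  9.982e-01 -6.010e-02 -1.100e-03] 38.4 [-0.7  0.   0.2]
   clamp z6-16 7728 med [ 518.1 -246.5   11.1] [[493.76, -216.62], [230.01, 95.74], 80.54]
   clamp z6-16 2669 med [ 481.  -280.6   11.1] [[480.66, -279.08], [84.0, 24.91], 80.67]
   clamp z6-16 2525 med [ 447.  -277.5   11.9] [[438.8, -279.86], [85.84, 41.87], 81.17]
   clamp z24-32 2733 med [ 539.7 -171.9   27. ] [[532.78, -174.66], [123.88, 26.79], 80.28]
   clamp z24-32 470 med [ 479.  -318.8   28.2] [[477.14, -318.74], [6.89, 59.5], 75.85]
   clamp z24-32 156 med [ 431.2 -252.    28.1] [[434.3, -252.82], [7.61, 20.65], 75.01]
   clamp z30-38 3220 med [ 507.4 -192.3   34.1] [[496.92, -195.7], [72.53, 54.34], 80.66]
   clamp z30-38 1185 med [ 477.4 -321.3   36.2] [[476.31, -322.6], [10.91, 59.12], 80.78]
   clamp z38-48 1866 med [ 511.8 -119.6   44.9] [[510.2, -119.34], [21.65, 49.42], 80.97]
   clamp z38-48 1169 med [ 503.7 -166.6   44.9] [[501.91, -166.58], [13.64, 50.15], 80.75]
   clamp z72-86 1897 med [ 512.5 -145.4   81.1] [[510.94, -145.03], [19.86, 40.17], 83.35]
   clamp z72-86 428 med [ 510.1 -198.3   79.4] [[501.43, -200.27], [16.6, 37.92], 48.66]
   clamp z86-98 1928 med [ 497.4 -205.8   92.8] [[495.69, -206.87], [22.55, 35.39], 80.35]
   stand z6-16 704 med [523.8  35.3  10.8] [[525.55, 47.82], [86.25, 43.7], 37.93]
   stand z6-16 319 med [509.4  70.7  12.4] [[509.79, 70.53], [6.67, 36.7], 85.5]
   stand z24-32 583 med [519.9  35.1  28. ] [[522.13, 41.71], [74.59, 36.59], 31.27]
   stand z24-32 448 med [509.   70.7  28.2] [[509.13, 70.31], [45.09, 16.72], 15.53]
   stand z30-38 606 med [519.6  34.7  34. ] [[520.71, 40.52], [72.5, 35.7], 28.86]
   stand z30-38 500 med [509.5  70.3  34.1] [[509.25, 69.75], [47.83, 19.87], 18.8]
   stand z38-48 2626 med [509.4  46.7  41.1] [[512.59, 57.91], [50.69, 58.65], 82.44]
```

View pics/w2.png

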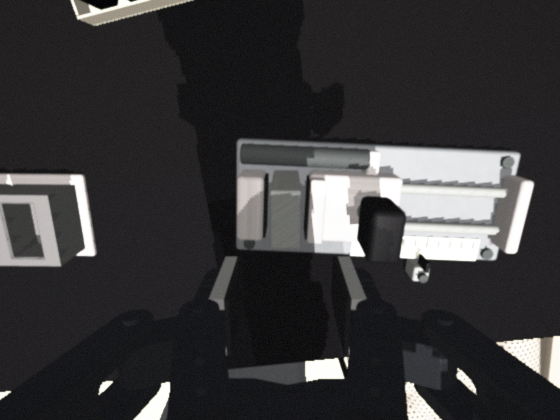

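Emit:
servo_tool --pt "0.45 0 0.5 -35 0" --pt "0.45 0 0.5 -35 0" --pt "0.45 0 0 -25 0" --pt "0.45 0 0 -13 0" --pt "0.45 0 0 0 0" --force 50

```text
time: 2.7
ee_pos: [511.9, -145.1, 65.3]
orientation: [0.0, 0.998, -0.06, -0.0]
ft_force: [-1.0, -0.3, 0.3]
opening: 38.4
grasp_force: 0.0
```

Emit:
servo_tool --pt "0.1 0 0 0 0" --pt "0.1 0 0 0 0" --pt "0.1 0 0 0 0" --pt "0.1 0 0 0 0" --force 50

```text
time: 3.1
ee_pos: [513.9, -144.5, 67.3]
orientation: [0.001, 0.998, -0.06, 0.002]
ft_force: [-0.5, -0.8, 6.8]
opening: 19.2
grasp_force: 50.1
```

Emit:
servo_tool --pt "0.1 0 0 10 0" --pt "0.1 0 0 25 0" --pt "0.1 0 0 30 0" --pt "0.1 0 35 5 0" --pt "0.1 0 45 0 -0.01" --pt "0.1 1 45 0 0" --pt "0.1 0 40 0 0" --pt "0.1 0 30 0 0" --pt "0.1 0 8 0 0" --pt "0.1 0 0 0 0"

```text
time: 4.1
ee_pos: [512.7, 61.0, 135.7]
orientation: [-0.0, 0.998, -0.063, -0.0]
ft_force: [0.7, -0.5, -3.4]
opening: 19.4
grasp_force: 49.5
```

Emit:
servo_tool --pt "0.1 0 0 0 0" --pt "0.1 0 0 0 0"

```text
time: 4.3
ee_pos: [513.1, 57.1, 135.2]
orientation: [0.001, 0.998, -0.066, -0.0]
ft_force: [-0.3, 0.2, -2.6]
opening: 19.2
grasp_force: 49.5
```

```bash
python3 - <<'E'
from h import *
o=observe(); print(o['time'],o['ee_pos'].round(1),o['orientation'].round(4),o['ft_force'].round(1))
out=[]
for n,(a,b,e,f) in (('top',(185,265,120,230)),('scene',(220,330,130,250)),('wrist',(0,420,0,560))):
    im,d,c=grab(n); P=cloud(d,c)
    out.append(cv2.resize(im[a:b,e:f],(400,290),interpolation=cv2.INTER_CUBIC))
    ok=(d>0)&(P[...,0]>440)&(P[...,0]<600)&(P[...,1]>0)&(P[...,1]<220)
    for z0,z1 in((38,46),(72,86)):
        mm=(ok&(P[...,2]>z0)&(P[...,2]<z1)).astype(np.uint8)
        k,l,s,_=cv2.connectedComponentsWithStats(mm)
        for i in range(1,k):
            if s[i,4]>60:
                Q=P[l==i];r=cv2.minAreaRect(Q[:,:2].astype(np.float32)); print(n,z0,len(Q),[np.round(x,2).tolist() for x in r])
out.append(np.zeros_like(out[0]))
cv2.imwrite('pics/c3.png',np.vstack([np.hstack(out[:2]),np.hstack(out[2:])]))
E
```

```text
4.3 [513.1  57.1 135.2] [ 6.000e-04  9.978e-01 -6.590e-02 -2.000e-04] [-0.3  0.2 -2.6]
scene 38 667 [[515.22, 86.58], [104.48, 61.89], 82.13]
scene 38 296 [[525.84, 167.05], [49.86, 60.71], 82.45]
scene 72 110 [[518.74, 113.74], [12.09, 42.4], 81.42]
wrist 38 3573 [[526.82, 166.3], [51.77, 58.55], 82.59]
wrist 38 4104 [[519.48, 112.47], [50.71, 58.87], 82.59]
wrist 38 3280 [[512.87, 58.91], [50.09, 58.31], 82.64]
wrist 72 1812 [[519.82, 112.39], [12.79, 40.34], 82.81]
wrist 72 109 [[529.58, 54.36], [19.6, 1.64], 83.05]
```

View pics/c3.png

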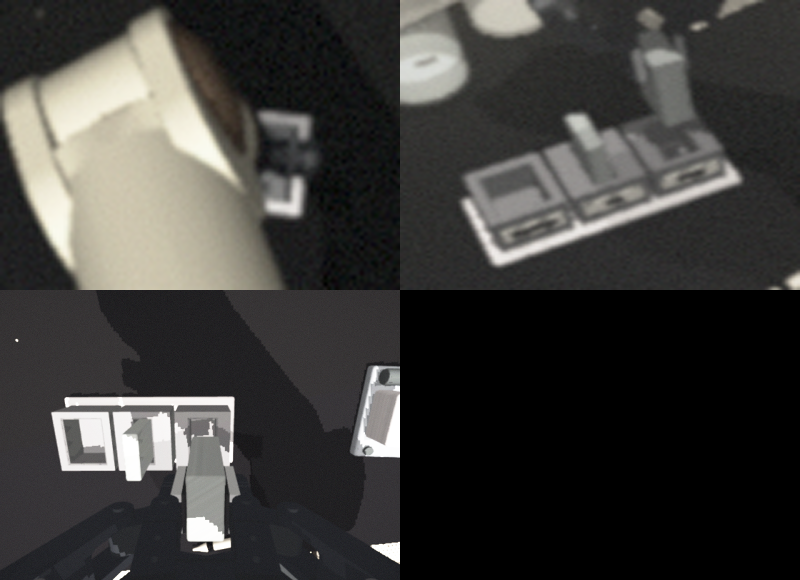

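```bash
cat > face.py <<'E'
from h import *
im,d,c=load('wrist');P=cloud(d,c)
for z0,z1 in((74,90),(90,105),(105,120)):
    m=(d>0)&(abs(P[...,0]-528)<9)&(abs(P[...,1]-57)<16)&(P[...,2]>z0)&(P[...,2]<z1)
    Q=P[m]; 
    if len(Q)<30: print(z0,len(Q)); continue
    A=np.c_[Q[:,1],np.ones(len(Q))]; s=np.linalg.lstsq(A,Q[:,0],rcond=None)[0]
    q=np.percentile(Q[:,1],[1,99]); ym=q.mean(); n=np.array([1,-s[0]])/np.hypot(1,s[0])
    ctr=np.array([s[0]*ym+s[1],ym])-20*n
    print(z0,len(Q),'yaw',np.arctan(-s[0]).round(3),'y span',q.round(1),'ctr',ctr.round(2),'zmin',Q[:,2].min().round(1))
E
python3 face.py
```

```text
74 194 yaw -0.133 y span [44.9 63.9] ctr [509.99  57.07] zmin 80.3
90 398 yaw -0.136 y span [44.7 63.7] ctr [510.01  56.93] zmin 90.0
105 515 yaw -0.132 y span [44.8 63.8] ctr [510.05  56.96] zmin 105.1
```

Emit:
servo_tool --pt "0.1 3 2 0 0" --pt "0.1 0 0 -18 0" --pt "0.1 0 0 -10 0" --pt "0.1 0 0 0 0" --pt "0.1 0 0 0 0" --pt "0.1 0 0 0 0"

```text
time: 5.05
ee_pos: [516.5, 61.4, 107.8]
orientation: [-0.0, 0.998, -0.064, 0.0]
ft_force: [0.1, 0.6, -2.5]
opening: 18.7
grasp_force: 49.4
```

```bash
sed -i 's/((74,90),(90,105),(105,120))/((49,60),(60,75),(75,90))/;s/-528)<9/-531)<9/;s/-57)<16/-58)<16/' face.py; python3 m.py w3.png | grep -E 'stand z38|\[' | head -20; python3 face.py
```

```text
5.05 [516.5  61.4 107.8] [-1.000e-04  9.979e-01 -6.450e-02  4.000e-04] 18.7 [ 0.1  0.6 -2.5]
   clamp z6-16 2832 med [ 501.1 -106.7   10.7] [[509.93, -104.53], [96.73, 23.72], 3.95]
   stand z6-16 285 med [555.1 160.3  10.6] [[555.05, 162.24], [51.35, 2.83], 81.18]
   stand z6-16 394 med [546.8  97.2  10.8] [[532.63, 97.73], [74.12, 38.34], 36.74]
   stand z6-16 266 med [541.4  54.7  10.6] [[541.7, 54.37], [51.11, 3.23], 80.43]
   stand z6-16 1929 med [523.4 174.2  11.4] [[523.63, 172.66], [23.15, 38.0], 83.8]
   stand z6-16 416 med [523.3  56.4  11.3] [[518.19, 58.22], [24.53, 17.7], 81.01]
   stand z24-32 385 med [546.7  95.6  27.9] [[533.45, 97.56], [71.85, 36.02], 36.61]
   stand z24-32 279 med [555.1 160.2  27.8] [[555.29, 162.1], [50.28, 3.42], 78.99]
   stand z24-32 250 med [541.4  55.2  27.8] [[541.42, 55.2], [49.85, 0.77], 82.51]
   stand z24-32 728 med [517.6 181.9  28.2] [[520.11, 179.39], [51.31, 24.55], 26.92]
   stand z30-38 703 med [543.9 143.   34.5] [[537.02, 150.16], [76.46, 38.46], 33.28]
   stand z30-38 427 med [547.   97.4  34.1] [[534.65, 98.2], [70.32, 35.16], 38.17]
   stand z30-38 284 med [541.5  55.6  34.7] [[541.43, 55.26], [49.94, 0.78], 82.55]
   stand z30-38 822 med [517.5 181.8  34.2] [[519.91, 178.39], [54.1, 26.75], 29.12]
   stand z30-38 246 med [524.7 106.9  34.7] [[518.84, 107.52], [43.7, 10.58], 5.42]
   stand z38-48 4447 med [529.1 167.4  41.1] [[526.76, 166.01], [51.53, 58.33], 82.75]
   stand z38-48 4825 med [529.9 103.7  41.2] [[519.81, 112.56], [50.55, 58.52], 82.44]
   stand z38-48 3353 med [527.5  49.5  41.2] [[518.94, 58.13], [50.24, 46.03], 82.27]
   stand z72-86 427 med [533.2  58.2  79.4] [[532.84, 58.35], [19.91, 1.93], 82.61]
49 137 yaw -0.133 y span [49.  67.9] ctr [513.45  61.1 ] zmin 53.2
60 381 yaw -0.132 y span [48.8 67.8] ctr [513.41  60.94] zmin 60.0
75 486 yaw -0.132 y span [48.8 67.9] ctr [513.41  61.  ] zmin 75.0
```

Emit:
servo_tool --pt "0.1 -0.5 -2 0 0" --pt "0.1 0 0 -4 0" --pt "0.1 0 0 -5 0" --pt "0.1 0 0 0 0" --pt "0.1 0 0 0 0"

```text
time: 5.6
ee_pos: [515.4, 59.3, 98.0]
orientation: [-0.0, 0.998, -0.064, -0.0]
ft_force: [0.0, -0.2, -3.0]
opening: 19.5
grasp_force: 49.5
```

```bash
sed -i 's/(49,60)/(44,60)/' face.py; python3 m.py w4.png | grep -E 'stand z38'; python3 face.py
```

```text
stand z38-48 4981 med [529.5 167.2  41.1] [[526.65, 166.07], [51.47, 58.56], 82.61]
   stand z38-48 5263 med [530.6 103.1  41.2] [[519.67, 112.62], [50.74, 58.55], 82.44]
   stand z38-48 3648 med [528.5  56.4  41.2] [[520.9, 57.83], [50.18, 42.41], 82.67]
44 371 yaw -0.13 y span [46.7 65.8] ctr [512.17  58.84] zmin 44.0
60 449 yaw -0.127 y span [46.7 65.7] ctr [512.21  58.72] zmin 60.1
75 651 yaw -0.092 y span [43.1 71.9] ctr [511.78  59.32] zmin 75.0
```

Emit:
servo_tool --pt "0.1 0.5 0 -4 0" --pt "0.1 0 0 -5 0" --pt "0.1 0 0 -5 0" --pt "0.1 0 0 0 0"

```text
time: 6.05
ee_pos: [515.4, 59.1, 83.3]
orientation: [0.0, 0.998, -0.065, -0.001]
ft_force: [0.1, -0.8, -2.6]
opening: 19.2
grasp_force: 49.5
```

Emit:
servo_tool --pt "0.1 0 0 -7 0" --pt "0.1 0 0 -6 0" --pt "0.1 0 0 -3 0" --pt "0.1 0 0 0 0"

```text
time: 6.45
ee_pos: [515.9, 59.3, 67.8]
orientation: [0.0, 0.998, -0.064, -0.0]
ft_force: [-0.3, -0.5, -2.5]
opening: 19.2
grasp_force: 49.5
```

Emit:
servo_tool --pt "0.1 0 0 -1.5 0" --pt "0.1 0 0 -1 0" --pt "0.1 0 0 0 0"

```text
time: 6.75
ee_pos: [516.4, 59.4, 67.3]
orientation: [0.0, 0.998, -0.064, 0.0]
ft_force: [-4.0, -0.8, 12.5]
opening: 19.4
grasp_force: 51.5
```

Emit:
servo_tool --pt "0.42 0 0 0 0" --pt "0.42 0 0 0 0" --pt "0.42 0 0 0 0"

```text
time: 7.05
ee_pos: [516.5, 59.3, 65.9]
orientation: [-0.0, 0.998, -0.065, 0.0]
ft_force: [-0.4, 0.1, 0.8]
opening: 35.8
grasp_force: 0.0
```

Emit:
servo_tool --pt "0.42 0 0 10 0" --pt "0.42 0 0 30 0" --pt "0.42 0 0 40 0" --pt "0.42 0 -30 20 0" --pt "0.42 0 -45 0 0" --pt "0.42 0 -30 0 0" --pt "0.42 0 0 0 0"

```text
time: 7.75
ee_pos: [516.1, -51.7, 166.4]
orientation: [0.001, 0.998, -0.069, 0.0]
ft_force: [0.1, 0.5, -0.1]
opening: 35.7
grasp_force: 0.0
```

```bash
python3 m.py w5.png
```

```text
7.75 [516.1 -51.7 166.4] [ 1.500e-03  9.976e-01 -6.850e-02  2.000e-04] 35.7 [ 0.1  0.5 -0.1]
   clamp z6-16 7854 med [ 512.5 -156.2   11.1] [[498.81, -185.56], [167.4, 95.88], 80.44]
   clamp z6-16 248 med [ 492.8 -263.4   11.1] [[494.01, -261.84], [29.58, 8.79], 63.28]
   clamp z24-32 3157 med [ 538.9 -166.2   26.9] [[534.44, -171.04], [93.21, 87.84], 31.88]
   clamp z24-32 181 med [ 520.5 -109.8   28.1] [[515.34, -110.27], [16.1, 50.0], 60.04]
   clamp z30-38 187 med [ 520.3 -109.6   34.2] [[515.08, -110.06], [15.29, 50.24], 61.17]
   clamp z30-38 3759 med [ 505.7 -194.2   34. ] [[490.46, -193.61], [72.02, 68.44], 79.78]
   clamp z38-48 2032 med [ 512.  -117.9   44.8] [[510.41, -119.03], [22.51, 49.19], 80.85]
   clamp z38-48 1425 med [ 503.9 -165.3   44.7] [[502.01, -166.25], [14.03, 50.08], 81.13]
   clamp z38-48 160 med [ 498.6 -200.    42.5] [[497.29, -201.56], [6.82, 15.26], 67.04]
   clamp z72-86 931 med [ 501.7 -196.8   79.4] [[500.37, -199.23], [16.26, 38.64], 54.36]
   clamp z86-98 2071 med [ 496.2 -202.7   92.6] [[495.72, -205.82], [22.4, 35.46], 81.91]
   stand z6-16 366
[... 297 characters left out ...]
80.42, 2.1], 82.52]
   stand z24-32 400 med [530.2  36.2  27.9] [[523.88, 44.5], [77.94, 40.39], 35.7]
   stand z30-38 422 med [531.8  36.3  34.1] [[522.97, 43.12], [76.29, 38.11], 33.09]
   stand z30-38 351 med [548.5 113.5  34.9] [[548.22, 120.54], [79.33, 19.78], 69.89]
   stand z38-48 3268 med [534.5 105.3  41.3] [[520.9, 122.9], [72.36, 58.9], 82.34]
   stand z38-48 2505 med [523.   45.7  41.3] [[512.76, 58.88], [50.83, 58.66], 82.56]
   stand z38-48 260 med [501.1 162.5  41.2] [[500.58, 162.76], [21.01, 8.12], 83.4]
   stand z72-86 2208 med [515.4  56.4  81.1] [[513.57, 58.57], [20.81, 40.48], 82.96]
   stand z72-86 1656 med [521.2 109.1  80.8] [[519.65, 111.83], [13.61, 40.47], 82.77]
```

View pics/w5.png

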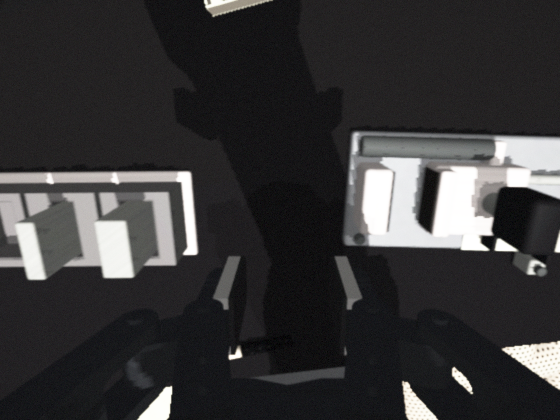

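Emit:
servo_tool --pt "0.5 -4 -32 0 -0.02" --pt "0.5 -6 -45 0 -0.016" --pt "0.5 -6 -45 0 0" --pt "0.5 -4 -32 0 0" --pt "0.5 0 0 0 0" --pt "0.5 0 0 0 0" --pt "0.5 0 0 0 0"

```text
time: 8.5
ee_pos: [496.8, -197.4, 166.0]
orientation: [-0.001, 0.997, -0.081, 0.0]
ft_force: [0.2, -0.2, 0.2]
opening: 42.7
grasp_force: 0.0
```

```bash
python3 m.py w6.png|grep -E 'z86|z38-48|\.|z6-' |head -9; sed -n 1,3p m.py >/dev/null; python3 - <<'E'
from h import *
im,d,c=load('wrist');P=cloud(d,c)
t=-0.167; ex=np.array([np.cos(t),np.sin(t)]);ey=np.array([-np.sin(t),np.cos(t)])
H=np.array([495.5,-206.6]); O=H-5*ey   # handle at clamp y=5
Q=P[...,:2]-O; X=Q@ex;Y=Q@ey
for (x0,x1) in ((-75,-50),(-50,-20)):
  for (z0,z1) in ((14,22),(22,34)):
    m=(d>0)&(X>x0)&(X<x1)&(Y>-90)&(Y<30)&(P[...,2]>z0)&(P[...,2]<z1)
    k,l,s,_=cv2.connectedComponentsWithStats(m.astype(np.uint8))
    for i in range(1,k):
        if s[i,4]>12: a=l==i; print(x0,z0,s[i,4],'X',np.percentile(X[a],[2,98]).round(1),'Y',np.percentile(Y[a],[2,50,98]).round(1),'z',np.median(P[a][:,2]).round(1),'px',s[i,:4])
# clamp rectified picture at z=15
g=np.mgrid[20:-80:-0.2,-75:-20:0.2]
yy,xx=g; W=np.stack([O[0]+xx*ex[0]+yy*ey[0],O[1]+xx*ex[1]+yy*ey[1],np.full_like(xx,15.)],-1)
uv=proj(W,c).astype(np.float32)
r=cv2.remap(im,uv[...,0],uv[...,1],cv2.INTER_CUBIC).transpose(1,0,2)[::-1]
r=cv2.resize(r,None,fx=1.6,fy=1.6); print(r.shape); cv2.imwrite('pics/r6.png',np.vstack([r,]))
E
```

```text
8.5 [ 496.8 -197.4  166. ] [-6.000e-04  9.967e-01 -8.100e-02  2.000e-04] 42.7 [ 0.2 -0.2  0.2]
   clamp z6-16 5826 med [ 520.  -272.5   11.1] [[526.21, -222.09], [228.21, 29.85], 80.49]
   clamp z6-16 4339 med [ 492.6 -141.9   11.3] [[494.51, -152.38], [102.31, 76.52], 80.21]
   clamp z6-16 3106 med [ 481.2 -276.9   11.2] [[481.19, -276.61], [87.33, 24.7], 80.77]
   clamp z6-16 3138 med [ 448.4 -270.5   12. ] [[445.68, -271.01], [105.95, 30.79], 81.13]
   clamp z24-32 2899 med [ 539.5 -172.3   27. ] [[536.46, -175.31], [124.08, 19.78], 79.61]
   clamp z24-32 350 med [ 479.7 -318.8   28.2] [[477.14, -318.78], [7.4, 59.18], 74.57]
   clamp z24-32 206 med [ 516.2 -129.7   28.3] [[512.79, -129.03], [50.59, 16.42], 12.45]
   clamp z30-38 1163 med [ 478.2 -321.7   36.4] [[476.11, -322.58], [10.23, 59.38], 80.69]
-75 14 40 X [-55.1 -50.5] Y [-49.4 -46.2 -44.1] z 18.9 px [356 254   8  10]
-75 14 15 X [-54.5 -51.2] Y [-57.6 -55.9 -54.9] z 21.3 px [370 256   4   7]
-75 22 94 X [-59.8 -50.7] Y [-56.6 -49.7 -45.7] z 23.3 px [359 259  14  12]
-50 14 27 X [-49.6 -42.4] Y [-51.9 -49.5 -49.1] z 18.4 px [362 246   6  11]
-50 22 35 X [-26.8 -20.5] Y [-20.3 -17.1 -12.5] z 33.3 px [321 227  11   9]
-50 22 53 X [-27.2 -20.7] Y [16.9 23.1 29.3] z 33.5 px [267 228  17   8]
-50 22 74 X [-49.7 -42.4] Y [-52.2 -49.9 -49. ] z 30.6 px [364 250   7  13]
(440, 800, 3)
```

View pics/r6.png

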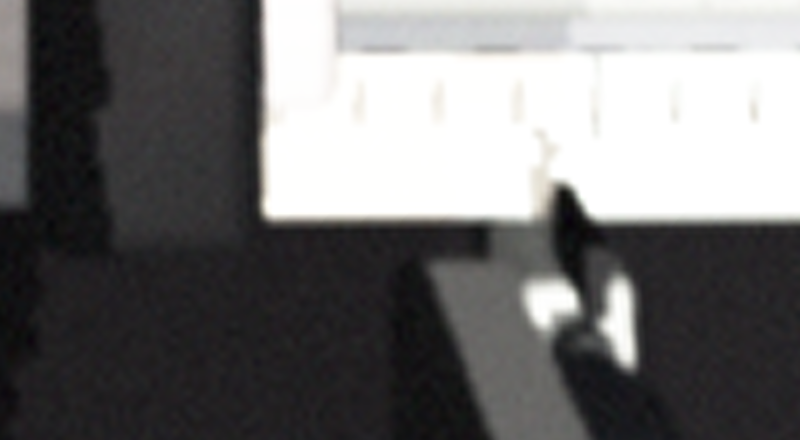

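Emit:
servo_tool --pt "0.5 0 -9 -12 -0.004" --pt "0.5 0 0 -25 0" --pt "0.5 0 0 -25 0" --pt "0.5 0 0 0 0" --pt "0.5 0 0 0 0"

```text
time: 9.05
ee_pos: [495.9, -208.1, 103.3]
orientation: [-0.0, 0.996, -0.084, -0.001]
ft_force: [0.3, 0.2, 1.2]
opening: 42.9
grasp_force: 0.0
```

```bash
python3 m.py w7.png|grep -E 'z86|^[0-9]'
```

```text
9.05 [ 495.9 -208.1  103.3] [-5.000e-04  9.965e-01 -8.400e-02 -7.000e-04] 42.9 [0.3 0.2 1.2]
   clamp z86-98 3818 med [ 498.  -207.3   92.9] [[495.61, -206.93], [22.1, 35.78], 79.59]
   clamp z86-98 164 med [ 505.  -187.8   95.4] [[500.77, -184.97], [6.74, 22.67], 81.24]
   clamp z86-98 180 med [ 497.6 -230.9   95.5] [[492.66, -233.17], [6.7, 22.49], 79.46]
```

Emit:
servo_tool --pt "0.5 0 1.5 -12 0" --pt "0.5 0 0 -14 0" --pt "0.5 0 0 -8 0" --pt "0.5 0 0 0 0"

```text
time: 9.5
ee_pos: [494.9, -206.8, 68.2]
orientation: [-0.0, 0.996, -0.084, -0.001]
ft_force: [-1.3, 0.7, -0.4]
opening: 42.9
grasp_force: 0.0
```

Emit:
servo_tool --pt "0.1 0 0 0 0" --pt "0.1 0 0 0 0" --pt "0.1 0 0 0 0" --pt "0.1 0 0 0 0" --force 70

```text
time: 9.9
ee_pos: [496.4, -206.2, 70.0]
orientation: [-0.0, 0.996, -0.084, 0.0]
ft_force: [-0.4, 5.4, -0.1]
opening: 21.3
grasp_force: 68.9
```

Emit:
servo_tool --pt "0.1 -0.8 -4.9 0 0" --pt "0.1 -1.7 -9.9 0 0" --pt "0.1 -1.7 -9.9 0 0" --pt "0.1 -1.7 -9.9 0 0" --pt "0.1 -0.8 -4.9 0 0" --pt "0.1 0 0 0 0" --pt "0.1 0 0 0 0"

```text
time: 10.6
ee_pos: [490.0, -244.7, 70.0]
orientation: [-0.001, 0.996, -0.084, 0.0]
ft_force: [0.1, 7.1, 1.2]
opening: 21.5
grasp_force: 69.2
```

```bash
cat > rp.py <<'E'
from h import *
import sys
out=[]
for n,ex_ in(('wrist',0),('scene',0)):
    im,d,c=grab(n);P=cloud(d,c)
    t=-0.167; ex=np.array([np.cos(t),np.sin(t)]);ey=np.array([-np.sin(t),np.cos(t)])
    O=np.array([495.5,-206.6])-5*ey
    Q=P[...,:2]-O; X=Q@ex;Y=Q@ey
    for z0,z1,x0,x1 in((24,36,-52,-40),(13,36,-42,-26),(86,98,-20,20)):
        m=(d>0)&(X>x0)&(X<x1)&(Y>-100)&(Y<30)&(P[...,2]>z0)&(P[...,2]<z1)
        k,l,s,_=cv2.connectedComponentsWithStats(m.astype(np.uint8))
        for i in range(1,k):
            if s[i,4]>8: a=l==i; print(n,x0,z0,s[i,4],'X',np.percentile(X[a],[2,98]).round(1),'Y',np.percentile(Y[a],[2,50,98]).round(1),'z',np.percentile(P[a][:,2],[2,50,98]).round(1))
    u,v=proj([*(O-45*ey-42*ex),15],c).astype(int); print(n,u,v)
    w=50 if n=='wrist' else 28
    v=min(max(v,w),420-w)
    out.append(cv2.convertScaleAbs(cv2.resize(im[v-w:v+w,u-w:u+w],(400,400),interpolation=cv2.INTER_CUBIC),alpha=1 if n=='wrist' else 1.2))
o=observe(); print(o['time'],o['ee_pos'].round(1),o['ft_force'].round(1),o['grasp_force'])
cv2.imwrite('pics/'+sys.argv[1],np.hstack(out))
E
python3 rp.py p1.png
```

```text
wrist -42 13 9 X [-33.5 -31.4] Y [-95.8 -94.7 -93.4] z [13.  13.2 13.9]
wrist -20 86 7327 X [-15.3  17.4] Y [-49.7 -34.3 -19. ] z [87.  92.9 96.5]
wrist -20 86 22 X [7.8 9. ] Y [-8.2 -7.6 -6.6] z [95.7 97.1 97.9]
wrist -20 86 35 X [7.7 9.1] Y [-64.5 -62.3 -60.6] z [95.2 97.3 97.9]
wrist 306 309
scene -52 24 9 X [-50.5 -43.8] Y [-50.7 -48.5 -47.2] z [24.1 31.4 33.5]
scene -42 13 200 X [-41.6 -26.3] Y [-54.6 -17.3  13.4] z [13.1 22.6 35.5]
scene -42 13 38 X [-41.6 -27. ] Y [-96.8 -81.3 -61.5] z [13.1 14.2 16.2]
scene -20 86 116 X [-19.4   8.8] Y [-51.2 -33.2  -9. ] z [86.2 93.6 97.6]
scene 331 237
10.7 [ 490.  -244.5   70. ] [0.1 6.8 1.5] 69.23624753952026
```

View pics/p1.png

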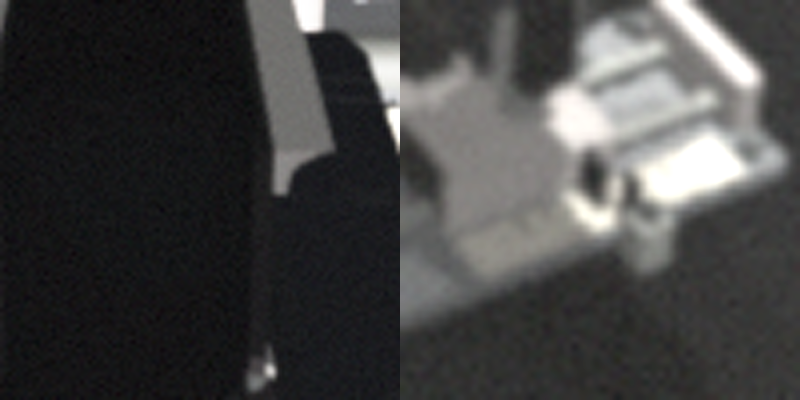

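```bash
cat > s.py <<'E'
from h import *
fr=[]; dd=[]
for _ in range(6):
    im,d,c=grab('scene'); fr.append(im.astype(float)); dd.append(d)
g=np.mean(fr,0).mean(-1); d=np.median(dd,0); P=cloud(d,c)
t=-0.167; ex=np.array([np.cos(t),np.sin(t)]);ey=np.array([-np.sin(t),np.cos(t)])
O=np.array([495.5,-206.6])-5*ey
Q=P[...,:2]-O; X=Q@ex;Y=Q@ey
o=observe(); print(o['time'],o['ee_pos'].round(2),o['ft_force'].round(1))
np.savez('s.npz',g=g,X=X,Y=Y,Z=P[...,2])
u,v=331,237
a=(slice(226,244),slice(324,342))
np.set_printoptions(linewidth=250)
for n,A in(('g',g),('X',X),('Y',Y),('Z',P[...,2])): print(n);print(A[a].round().astype(int))
E
python3 s.py
```

```text
11.0 [ 490.02 -244.43   70.01] [0.5 7.2 1.1]
g
[[183 203 210 210 210 210 207 197 178 163 164 165 163 160 150 138 127 120]
 [167 193 205 209 208 206 205 198 183 168 162 155 149 133 120 111 117 124]
 [131 162 194 203 197 188 185 179 162 145 137 132 126 120 117 123 139 147]
 [114 138 171 183 166 142 143 145 137 120 111 117 126 137 142 148 157 166]
 [111 119 138 145 123  94 105 123 127 120 123 137 144 150 158 170 185 198]
 [111 112 121 123  97  67  74 102 123 134 139 147 159 167 181 195 211 219]
 [109 114 121 114  82  51  53  76 111 134 132 144 174 195 208 206 211 222]
 [110 117 124 112  74  44  45  71 117 140 112 121 169 205 219 217 215 223]
 [110 118 125 110  74  46  46  84 139 160 109  85 133 189 218 223 223 224]
 [109 125 140 129  97  64  59 102 153 162 104  70 121 182 213 223 223 223]
 [111 134 165 175 149 104  79 113 159 157  98  66 110 158 187 206 212 210]
 [111 128 161 193 194 157 117 126 149 130  88  72  87 109 130 155 170 163]
 [113 119 136 175 209 201 174 177 178 135 102 103  94  86  95 122 136 122]
 [115 119 125 157 196 208 212 212 194 144 114 119 112  98  99 127 137 109]
 [1
[... 3332 characters left out ...]
11 12 13 13 13]
 [30 29 28 26 25 29 32 33 20 13 14 12 13 14 12 13 13 13]
 [28 26 25 23 22 26 29 33 32 13 32 33 13 15 13 13 13 14]
 [23 23 21 20 19 24 25 29 28 12 30 32 32 14 13 14 14 14]
 [19 19 18 13 12 18 23 26 25 13 26 30 33 13 13 13 13 14]
 [15 13 12 13 13 15 20 23 13 15 23 26 28 13 14 13 14 13]
 [14 14 15 14 14 14 16 19 12 14 19 24 26 29 30 30 13 13]
 [13 13 14 14 14 14 13 13 14 13 17 23 25 31 29 30 10  9]
 [14 15 14 14 14 14 12 14 14 13 22 24 25 26 28 28 24  7]
 [14 13 14 14 14 14 13 13 13 13 20 22 23 23 24 22 24 23]
 [14 14 14 14 14 14 14 12 12 10 15 20 23 23 23 21 21  1]
 [13 14 14 14 13 11 10  8  8  6 13 17 19 21 20 20 17  0]
 [13 15 11 11  9 10  6  5  5  1 10 12 17 18 17 14 13  0]]
```

Emit:
servo_tool --pt "0.1 -0.5 -3.2 0 0" --pt "0.1 -0.5 -3.2 0 0" --pt "0.1 0 0 0 0" --pt "0.1 0 0 0 0" --pt "0.1 0 0 0 0"

```text
time: 11.5
ee_pos: [489.0, -250.6, 70.0]
orientation: [-0.001, 0.997, -0.084, 0.0]
ft_force: [0.8, 7.3, 2.7]
opening: 21.0
grasp_force: 69.3
```

```bash
cat > q.py <<'E'
from h import *
z=np.load('s.npz');X,Y,Z,g=z['X'],z['Y'],z['Z'],z['g']
for n,x0,x1,z0 in(('pointer',-41,-31,17),('rider',-51,-44,20)):
    m=(X>x0)&(X<x1)&(Z>z0)&(Z<35)&(g<125)&(Y<-30)&(Y>-60)
    y=Y[m];k=abs(y-np.median(y))<2; print(n,m.sum(),k.sum(),np.median(y).round(2),y[k].mean().round(2),y[k].std().round(2))
E
python3 q.py; python3 s.py|head -1; python3 q.py
```

```text
pointer 13 13 -41.62 -41.79 0.7
rider 8 8 -48.2 -48.4 0.69
11.8 [ 489.02 -250.54   70.02] [1.1 8.9 1.3]
pointer 14 14 -48.16 -48.08 0.48
rider 9 9 -48.53 -48.56 0.54
```

Emit:
servo_tool --pt "0.1 -0.1 -0.4 0 0" --pt "0.1 0 0 0 0" --pt "0.1 0 0 0 0" --pt "0.1 0 0 0 0" --pt "0.1 0 0 0 0"

```text
time: 12.3
ee_pos: [489.0, -250.7, 70.0]
orientation: [-0.001, 0.997, -0.083, 0.0]
ft_force: [0.1, 7.6, 0.9]
opening: 21.0
grasp_force: 69.3
```

```bash
python3 s.py|head -1; python3 q.py; python3 - <<'E'
from h import *
im,d,c=load('scene');P=cloud(d,c)
m=(d>0)&(P[...,0]>450)&(P[...,0]<580)&(P[...,1]>20)&(P[...,1]<150)&(P[...,2]>72)&(P[...,2]<90)
k,l,s,_=cv2.connectedComponentsWithStats(m.astype(np.uint8))
for i in range(1,k):
    if s[i,4]>20: print(s[i,4],np.percentile(P[l==i],[5,50,95],axis=0).round(1).tolist())
E
```

```text
12.6 [ 488.97 -250.74   70.  ] [1.1 7.9 1.2]
pointer 14 14 -48.05 -48.28 0.53
rider 9 9 -48.29 -48.44 0.46
163 [[492.6, 51.8, 73.3], [507.9, 61.8, 82.4], [529.2, 70.6, 84.5]]
109 [[499.2, 108.1, 73.4], [515.3, 114.9, 82.4], [535.9, 120.9, 84.7]]
```

Pointer and rider agree within about 0.2 mm, the block is seated, and the grip is firm, so I am handing the job in.

```bash
python3 -c "
from rig import *
print(close_job())"
```

```text
the job is handed in; nothing more can be done
None
```

The job was handed in at about 12.6 s: the setting block is fully down in its own slot and released, and the arm is holding the sprung jaw open by its handle with the pointer within about 0.2 mm of the rider.

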